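# Stack the bearing parts on the banding-wheel spindle

### The arm

A 6-joint arm with a two-finger parallel gripper is mounted at the origin on the work surface. World frame = base frame: x ahead of the robot, y to its left, z up, the work surface at z = 0. Lengths are in m, angles in rad, forces in N, time in s.
With the tool pointing down it reaches from about 0.25 to 0.725 m from the base axis. Payload 4 kg.
Tool frame: the origin (TCP) lies between the finger pads; the fingertips stand 17 mm ahead of it and the grasp point (between the pads) lies 2 mm behind it; z points along the fingers, y is the direction in which the jaws open and shut (so a half turn about z gives the same grasp; the last joint's range is limited). The gripper opens to 85 mm and grips with 20 to 120 N. Pads are 22 mm wide; open, the fingers measure 114 mm over their backs; the gripper's body (76 mm by 85 mm) begins 54 mm behind the grasp point. The pads swing forward as they close: fully open they stand 13 mm farther back than shut.
Start: joints at [1.138, 0.241, 0.005, 1.335, 0, 1.571], TCP at [0.21, 0.454, 0.248] pointing down, gripper open.
Joint ranges: [-2.72, 2.72], [-1.05, 1.87], [-1.09, 1.28], [-1.99, 2.15], [-1.42, 1.44], [-3.14, 3.14]. Speed limits (rad/s): [2.79, 2.79, 3.14, 3.14, 3.14, 3.14].

### API

Orientations are given as a unit quaternion [x, y, z, w].
In Python, from workcell import readout, viewer, order gives the robot as it stands. The module is installed in compiled form; this text tells all that it offers.
- The arm moves only by the shell command python3 -m crank 'ROWS'. ROWS is text: rows parted by semicolons, each of 7 numbers parted by spaces: the shift along the tool's x, y, z in m, then the turn, a rotation vector about the tool's x, y, z in rad, then the gripper's target within -1 to 1 (shut at 1, half-way at 0, fully open at -1). A call has 1 to 20 rows; each row shifts and turns the pose as measured when the row begins, along the tool's axes as they then stand; what a row does not reach is not made up. A row lasts 1/12 s, in which the tool goes at most 41.7 mm and 7.16 degrees, less where a joint would pass 70% of its speed; a pose out of reach is approached as far as the arm can. A call with a gripper value outside its range is refused whole. The fingers move at their own pace and stop on an object; the grip force is fixed at half the most. Time passes only in rows, so rows that do not move let the fingers close. It gives the time, the measured TCP pose, the force and the opening at its end, in the units of the state.
- readout.get_obs(): the state, without advancing time (a new reading comes with each control period).
- viewer.camera(name): name is "scene" or "side" or "wrist"; returns the picture (384x512x3 uint8, red, green, blue); there is no depth.
- viewer.calibration(name): a dict with "fx", "fy", "cx", "cy" (pixels), "D" ([k1, k2, p1, p2, k3] as OpenCV has them; the pictures are not rectified), "eye" and "rotation" of the camera in the world. Camera axes: x right, y down, z forward; pixel columns grow to the right and rows downward; lengths in m; the calibration is good to about 2 mm. A picture is of the moment at which its call begins: read the wrist's pose just before it. calibration takes no time and is no camera call; for the wrist camera it gives the pose at the moment of the call.
- order.job_done(): hands the job in, once; it reports no verdict.
The state is a dict: "clock": time; "joint_pos": joint angles; "joint_vel": joint speeds; "tau": joint torques, N m; "eef_pos": TCP position; "tool_rot": TCP orientation; "ft_force": force on the tool from outside, world axes, zero at the start; "ft_torque": the same for the moment, N m; "grip_width": finger opening in m.
Only numpy, scipy, OpenCV 4.12 (cv2) and the standard library are available. Lean on these libraries where they do the work, as an engineer would, in place of code of your own. Each camera call takes 0.05 s, during which the arm holds its last target. There are 200 camera calls.

### The job

The potter's banding wheel is being put back together: thread its three loose ring parts onto the upright spindle of the wheel base, first the black plastic spacer, then the flat steel washer, then the brass bushing. At the end all three should lie flat in that order, the spacer down on the hub and each next part on the one below.

Things in the scene. Friction and masses are not known exactly. Their poses are not given: they have to be found in the camera images.
- spindle_seat (a point): Foot of the steel spindle on the dark green banding-wheel base, fixed to the table. On the spindle's axis at the hub's top face, 50 mm above the table, where the first part rests; z up. The spindle rises 62 mm above it: 20 mm diameter up to 44 mm, then tapering to a blunt 7 mm tip. Below the point: hub 48 mm in diameter, on a foot disc 116 mm in diameter, up to 14 mm high.
- spacer_center (a point): Spacer: black plastic ring, 48 mm outer diameter, 30 mm hole, 24 mm high. First on the spindle. Lies flat on the table at first; both faces alike. The point is the ring's centre (on its axis, half-way up), z along its axis. 
- washer_center (a point): Washer: flat bright steel ring, 54 mm outer diameter, 30 mm hole, 10 mm thick. Second on the spindle. Lies flat on the table at first; both faces alike. The point is the ring's centre (on its axis, half-way up), z along its axis. 
- bushing_center (a point): Bushing: brass ring, 42 mm outer diameter, 30 mm hole, 20 mm high. Third, on top. Lies flat on the table at first; both faces alike. The point is the ring's centre (on its axis, half-way up), z along its axis. Not to be confused with a red-brown clay ring (60 mm wide), a thin blue cutter ring (56 mm wide) and a wooden stamp that stand among the parts.
Not all that is in view belongs to the job. What is shaped like the part that bears spacer_center but turquoise is not meant. Of the things shaped like the part that bears washer_center, the bare steel one is meant.

How it is judged:
By the outcome, as a careful person would: the job done as asked, in the order asked, and still so for the second after the job is handed in, with the robot touching nothing.
It also fails if it takes over 64 s, if anything falls off the work surface, if the arm or the gripper's body presses on something with over 40 N, if the wrist force passes 120 N, or if a joint passes its speed limit or range.

## Working session

There is one attempt and no reset: what is moved stays moved. The work goes in short steps, Python scripts to look and compute and a shell command to move; the robot and the scene stay as the last step left them, time stands still between calls to the robot, and variables do not carry over. Pictures are saved under pics/ and viewed, about 8 in all and at most 12, crops included, and the job is handed in when it is done.

```bash
mkdir -p pics; cat > h.py <<'E'
import numpy as np, cv2, pickle
from workcell import readout, viewer, order
from scipy.spatial.transform import Rotation as R
def snap(name, fn):
    c=viewer.calibration(name); im=viewer.camera(name)
    cv2.imwrite(f'pics/{fn}.png', im[:,:,::-1]); pickle.dump(c,open(f'pics/{fn}.pkl','wb')); return im,c
def ray(c,px):
    K=np.array([[c['fx'],0,c['cx']],[0,c['fy'],c['cy']],[0,0,1]])
    u=cv2.undistortPoints(np.array([[px]],float),K,np.array(c['D'],float))[0,0]
    Rm=np.array(c['rotation']); 
    if Rm.shape!=(3,3): Rm=R.from_quat(Rm).as_matrix()
    d=Rm@np.array([u[0],u[1],1.]); return np.array(c['eye']),d
def onz(fn,px,z):
    e,d=ray(pickle.load(open(f'pics/{fn}.pkl','rb')),px); return e+d*(z-e[2])/d[2]
def tri(f1,p1,f2,p2):
    e1,d1=ray(pickle.load(open(f'pics/{f1}.pkl','rb')),p1); e2,d2=ray(pickle.load(open(f'pics/{f2}.pkl','rb')),p2)
    s=np.linalg.lstsq(np.stack([d1,-d2],1),e2-e1,rcond=None)[0]; a=e1+s[0]*d1;b=e2+s[1]*d2
    return (a+b)/2, np.linalg.norm(a-b)
def proj(fn,P):
    c=pickle.load(open(f'pics/{fn}.pkl','rb')); Rm=np.array(c['rotation'])
    if Rm.shape!=(3,3): Rm=R.from_quat(Rm).as_matrix()
    K=np.array([[c['fx'],0,c['cx']],[0,c['fy'],c['cy']],[0,0,1]])
    q=(np.atleast_2d(P)-np.array(c['eye']))@Rm
    return cv2.projectPoints(q,np.zeros(3),np.zeros(3),K,np.array(c['D'],float))[0][:,0]
def togo(P,yaw=None):
    o=readout.get_obs(); r=R.from_quat(o['tool_rot']); print('eef',o['eef_pos'].__class__ and np.round(o['eef_pos'],4),'shift tool axes',np.round(r.inv().apply(np.array(P)-o['eef_pos']),4),'toolx',np.round(r.as_matrix()[:,0],3),'tooly',np.round(r.as_matrix()[:,1],3),'w',o['grip_width'],'t',o['clock'])
E
python3 - <<'E'
from h import *
a,c=snap('scene','s1'); b,c2=snap('side','d1'); w,c3=snap('wrist','w1')
print(c,c2,c3)
cv2.imwrite('pics/m1.png',cv2.resize(np.vstack([np.hstack([a,b])]),None,fx=.78,fy=.78)[:,:,::-1])
togo([.21,.454,.248]); print(readout.get_obs())
E
```

```text
{'fx': 404.60375624617944, 'fy': 404.60375624617944, 'cx': 259.06487501027436, 'cy': 196.85969801953883, 'D': array([-0.13365855,  0.        ,  0.        ,  0.        ,  0.        ]), 'eye': array([ 1.24002126, -0.07619049,  0.77975763]), 'rotation': array([ 0.69069368,  0.60933906, -0.25742687, -0.29219781])} {'fx': 392.29656502522516, 'fy': 392.29656502522516, 'cx': 261.23198229877784, 'cy': 194.29825673289002, 'D': array([-0.02827195,  0.        ,  0.        ,  0.        ,  0.        ]), 'eye': array([0.39739828, 0.69561531, 0.76295557]), 'rotation': array([-0.08878753,  0.91724327, -0.38731676,  0.02769976])} {'fx': 343.58190118395765, 'fy': 343.58190118395765, 'cx': 250.08390788666946, 'cy': 189.00469994136208, 'D': array([-0.10499978,  0.        ,  0.        ,  0.        ,  0.        ]), 'eye': array([0.13755368, 0.4863605 , 0.37393253]), 'rotation': array([0.83197249, 0.53269303, 0.08223777, 0.13151756])}
eef [0.2095 0.4535 0.2476] shift tool axes [-0.0002  0.0007 -0.0004] toolx [-0.908  0.419 -0.   ] tooly [ 0.419  0.908 -0.002] w 0.08534779118269065 t 0.15
{'clock': 0.15, 'joint_pos': array([ 1.13796768e+00,  2.41220504e-01,  4.02943822e-03,  1.33518031e+00,
       -1.51639616e-07,  1.57080265e+00]), 'joint_vel': array([-0.00059265, -0.00250038,  0.0037674 , -0.00168992,  0.00061674,
       -0.00163695]), 'tau': array([-7.03215919e-04, -3.72635257e+01,  2.52638948e+01,  1.23473475e-02,
        1.35699409e-05, -1.28186792e-05]), 'eef_pos': array([0.20953295, 0.45348624, 0.24762551]), 'tool_rot': array([ 2.14731995e-01,  9.76672693e-01, -7.69169465e-04, -1.69027451e-04]), 'ft_force': array([0.99955566, 0.49700406, 0.14644193]), 'ft_torque': array([-0.03243717,  0.00751924, -0.01289022]), 'grip_width': 0.08534779118269065}
```

View pics/m1.png

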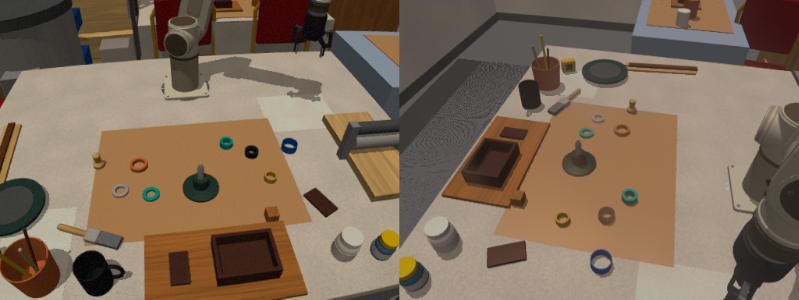

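```bash
python3 - <<'E'
import cv2,numpy as np
a=cv2.imread('pics/s1.png')[170:275,120:386]; b=cv2.imread('pics/d1.png')[135:300,190:320]
a=cv2.resize(a,None,fx=3,fy=3,interpolation=2); b=cv2.resize(b,None,fx=3.6,fy=3.6,interpolation=2)
cv2.imwrite('pics/c1.png',a); cv2.imwrite('pics/c2.png',b); print(a.shape,b.shape)
E
```

```text
(315, 798, 3) (594, 468, 3)
```

View pics/c1.png

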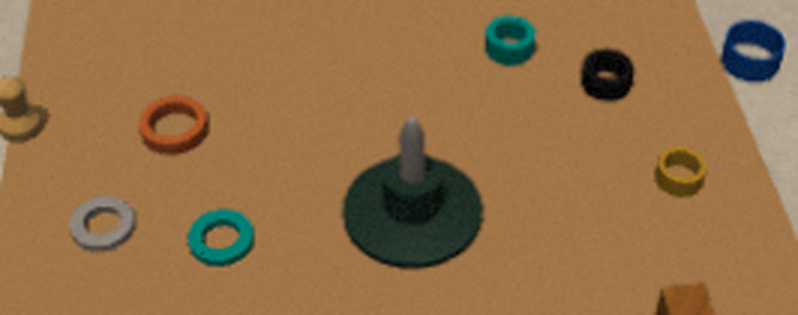

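View pics/c2.png

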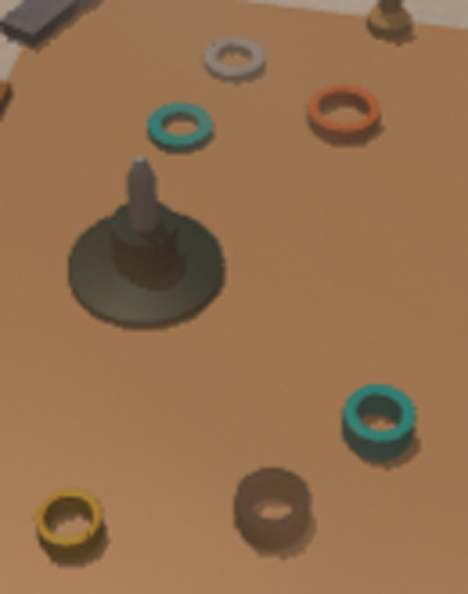

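```bash
python3 - <<'E'
from h import *
S=lambda x,y:(120+(x+.5)/3-.5,170+(y+.5)/3-.5); D=lambda x,y:(190+(x+.5)/3.6-.5,135+(y+.5)/3.6-.5)
for n,s,d in [('spacer',(607,66),(273,490)),('washer',(103,219),(235,57)),('bushing',(681,162),(70,515)),('tip',(412,121),(141,159)),('foot',(413,211),(146,267)),('tealsp',(511,32),(379,406)),('tealw',(221,234),(180,125)),('clay',(174,122),(344,109))]:
    p,e=tri('s1',S(*s),'d1',D(*d)); print(n,np.round(p,4),round(e,4))
E
```

```text
spacer [0.4699 0.1924 0.0264] 0.0033
washer [ 0.5816 -0.2547  0.0086] 0.0006
bushing [0.5891 0.23   0.0208] 0.0002
tip [ 5.982e-01 -3.000e-04  1.106e-01] 0.0013
foot [5.986e-01 2.000e-04 3.500e-03] 0.0012
tealsp [0.4133 0.1141 0.0264] 0.0037
tealw [ 0.6082 -0.1576  0.0081] 0.0003
clay [ 0.4796 -0.1978  0.0131] 0.0021
```

```bash
python3 -m crank '0 0 0 0 0 .12 -.5;0 0 0 0 0 .12 -.5;0 0 0 0 0 .12 -.5;0 0 0 0 0 .12 -.5;0 0 0 0 0 .12 -.5;0 0 0 0 0 .12 -.5;-.034 .013 .008 0 0 0 -.5;-.034 .013 .008 0 0 0 -.5;-.034 .013 .008 0 0 0 -.5;-.034 .013 .008 0 0 0 -.5;-.034 .013 .008 0 0 0 -.5;-.034 .013 .008 0 0 0 -.5;-.034 .013 .008 0 0 0 -.5;-.034 .013 .008 0 0 0 -.5;-.034 .013 .008 0 0 0 -.5;-.034 .013 .008 0 0 0 -.5;0 0 0 0 0 0 -.5'
python3 - <<'E'
from h import *
w,c=snap('wrist','w2'); togo([.470,.1924,.02])
E
```

```text
clock: 1.57
eef_pos: [0.4659, 0.1776, 0.1591]
tool_rot: [0.555, 0.832, -0.003, -0.0]
ft_force: [0.1, 1.0, 0.3]
grip_width: 0.0639
eef [0.4642 0.1792 0.1595] shift tool axes [0.0101 0.0115 0.1394] toolx [-0.386  0.923 -0.001] tooly [ 0.923  0.386 -0.007] w 0.06396003900288759 t 1.6167
```

View pics/w2.png

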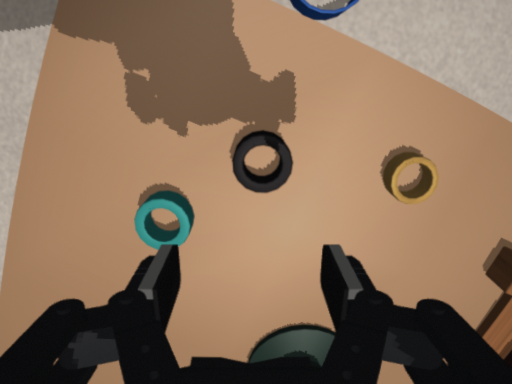

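```bash
python3 - <<'E'
from h import *
print('spacer',onz('w2',(263,162),.024),'bush',onz('w2',(414,180),.02))
P=.5*(onz('w2',(263,162),.024)+np.array([.4699,.1924,.024]))
togo([*onz('w2',(263,162),.024)[:2],.02])
E
```

```text
spacer [0.46738715 0.19545384 0.024     ] bush [0.58845846 0.22934601 0.02      ]
eef [0.4642 0.1792 0.1595] shift tool axes [0.0139 0.0102 0.1394] toolx [-0.386  0.923 -0.001] tooly [ 0.923  0.386 -0.007] w 0.06396003900288759 t 1.6167
```

```bash
python3 -m crank '.0065 .005 .02 0 0 0 -.5;.0065 .005 .02 0 0 0 -.5;0 0 .022 0 0 0 -.5;0 0 .022 0 0 0 -.5;0 0 .022 0 0 0 -.5;0 0 .022 0 0 0 -.5;0 0 .006 0 0 0 -.5;0 0 0 0 0 0 -.5'; python3 - <<'E'
from h import *
togo([.468,.195,.016])
E
```

```text
clock: 2.28
eef_pos: [0.4654, 0.2007, 0.0227]
tool_rot: [0.553, 0.833, -0.001, -0.002]
ft_force: [-1.1, -0.7, -0.2]
grip_width: 0.0645
eef [0.4654 0.2007 0.0227] shift tool axes [-0.0063  0.0002  0.0067] toolx [-0.389  0.921  0.003] tooly [ 0.921  0.389 -0.005] w 0.0644536881121536 t 2.2833
```

```bash
python3 -m crank '-.006 0 .003 0 0 0 -.5;0 0 .003 0 0 0 -.5;0 0 0 0 0 0 -.5;0 0 0 0 0 0 1;0 0 0 0 0 0 1;0 0 0 0 0 0 1;0 0 0 0 0 0 1;0 0 0 0 0 0 1;0 0 0 0 0 0 1'; python3 - <<'E'
from h import *
togo([.598,0,.18])
E
```

```text
clock: 3.03
eef_pos: [0.4714, 0.1975, 0.0228]
tool_rot: [0.552, 0.834, 0.003, 0.0]
ft_force: [-0.4, -0.2, -0.9]
grip_width: 0.0453
eef [0.4714 0.1975 0.0228] shift tool axes [-0.2308  0.0404 -0.1576] toolx [-0.391  0.921  0.003] tooly [0.921 0.391 0.006] w 0.04533397003041633 t 3.0333
```

```bash
python3 -m crank '0 0 -.01 0 0 0 1;0 0 -.03 0 0 0 1;0 0 -.035 0 0 0 1;0 0 -.035 0 0 0 1;0 0 -.035 0 0 0 1;0 0 -.005 0 0 0 1;-.029 .005 0 0 0 0.05 1;-.029 .003 0 0 0 0.05 1;-.029 .003 0 0 0 0.05 1;-.029 .003 0 0 0 0.05 1;-.029 .002 0 0 0 0.05 1;-.029 0 0 0 0 0.05 1;-.029 0 0 0 0 0.05 1;-.01 0 0 0 0 0 1;0 0 0 0 0 0 1;0 0 0 0 0 0 1'; python3 - <<'E'
from h import *
togo([.598,0,.16]); w,c=snap('wrist','w3'); 
E
```

```text
clock: 4.37
eef_pos: [0.5377, -0.0115, 0.187]
tool_rot: [0.693, 0.721, 0.005, 0.001]
ft_force: [0.0, 0.5, -0.9]
grip_width: 0.0456
eef [ 0.5377 -0.0115  0.187 ] shift tool axes [0.0089 0.0604 0.0276] toolx [-0.04   0.999  0.006] tooly [0.999 0.04  0.009] w 0.04561468298829926 t 4.3667
```

View pics/w3.png

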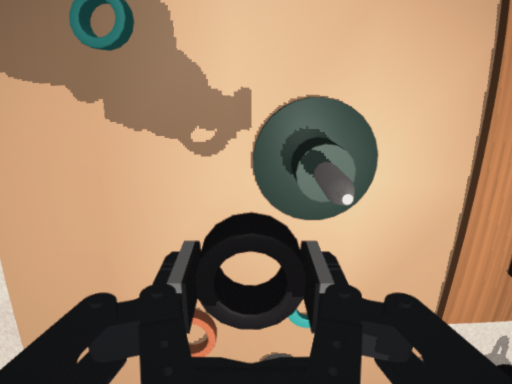

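```bash
python3 - <<'E'
from h import *
print('tip',onz('w3',(347,199),.112),'foot',onz('w3',(315,157),.014*.5), 'hub', onz('w3',(326,172),.05))
o=readout.get_obs();r=R.from_quat(o['tool_rot']).as_matrix();e=o['eef_pos']
for dx in (0,-.004,.004):
  for dz,rad in((-.001,.024),(.023,.024),(-.001,.015),(.023,.015)):
    t=np.linspace(0,6.28,60); P=e+np.stack([dx+rad*np.cos(t),rad*np.sin(t),0*t+dz],1)@r.T
    q=proj('w3',P); print(dx,dz,rad,np.round([q[:,0].min(),q[:,0].max(),q[:,1].min(),q[:,1].max()]))
E
```

```text
tip [ 0.59832246 -0.00215251  0.112     ] foot [0.5974011  0.00179657 0.007     ] hub [ 0.59841417 -0.0009966   0.05      ]
0 -0.001 0.024 [194. 309. 221. 320.]
0 0.023 0.024 [202. 301. 201. 289.]
0 -0.001 0.015 [216. 287. 242. 304.]
0 0.023 0.015 [221. 282. 219. 274.]
-0.004 -0.001 0.024 [195. 308. 231. 327.]
-0.004 0.023 0.024 [202. 300. 209. 296.]
-0.004 -0.001 0.015 [216. 287. 251. 311.]
-0.004 0.023 0.015 [221. 282. 227. 281.]
0.004 -0.001 0.024 [194. 309. 212. 313.]
0.004 0.023 0.024 [202. 301. 193. 283.]
0.004 -0.001 0.015 [216. 288. 233. 296.]
0.004 0.023 0.015 [220. 283. 211. 267.]
```

```bash
python3 -m crank '.0065 .03 0 0 0 0 1;.005 .028 0 0 0 0 1;0 0 0.01 0 0 0 1;0 0 0 0 0 0 1;0 0 0 0 0 0 1'; python3 - <<'E'
from h import *
togo([.598,.004,.074])
E
```

```text
clock: 4.83
eef_pos: [0.5924, 0.0106, 0.1753]
tool_rot: [0.689, 0.725, 0.003, -0.002]
ft_force: [-0.5, 0.7, 0.7]
grip_width: 0.0457
eef [0.5924 0.0106 0.1753] shift tool axes [-0.0077  0.0051  0.1013] toolx [-0.051  0.999  0.008] tooly [0.999 0.051 0.002] w 0.04572896862918152 t 4.8333
```

```bash
python3 -m crank '-.0065 .005 0.01 0 0 0 1;0 0 0.01 0 0 0 1;0 0 0 0 0 0 1;0 0 0 0 0 0 1'; python3 - <<'E'
from h import *
togo([.598,.004,.074])
E
python3 -m crank '0 0 0 0 0 0 1'; python3 -m crank '0 0 0 0 0 0 1'
```

```text
clock: 5.17
eef_pos: [0.5957, 0.0059, 0.1536]
tool_rot: [0.688, 0.726, 0.003, -0.003]
ft_force: [0.1, -0.5, 0.5]
grip_width: 0.0456
eef [0.5957 0.0059 0.1536] shift tool axes [-0.0027  0.0022  0.0796] toolx [-0.055  0.998  0.008] tooly [ 0.999  0.055 -0.   ] w 0.04560078713881496 t 5.1667
clock: 5.25
eef_pos: [0.595, 0.0058, 0.1532]
tool_rot: [0.688, 0.726, 0.002, -0.003]
ft_force: [0.1, -0.2, -0.5]
grip_width: 0.0457
clock: 5.33
eef_pos: [0.5947, 0.0056, 0.1534]
tool_rot: [0.688, 0.726, 0.002, -0.003]
ft_force: [0.4, -0.7, -0.7]
grip_width: 0.0459
```

```bash
python3 -m crank '-.002 .0035 0.004 0 0 0 1;0 0 .01 0 0 0 1;0 0 0.01 0 0 0 1;0 0 0.01 0 0 0 1;0 0 0 0 0 0 1;0 0 0 0 0 0 1'; python3 - <<'E'
from h import *
togo([.598,.004,.074])
w,c=snap('wrist','w4')
E
```

```text
clock: 5.83
eef_pos: [0.5988, 0.0032, 0.1164]
tool_rot: [0.688, 0.726, 0.003, -0.003]
ft_force: [0.8, -0.3, -1.0]
grip_width: 0.0455
eef [0.5988 0.0032 0.1164] shift tool axes [ 0.0005 -0.0008  0.0424] toolx [-0.053  0.999  0.008] tooly [0.999 0.053 0.   ] w 0.04551349641600203 t 5.8333
```

View pics/w4.png

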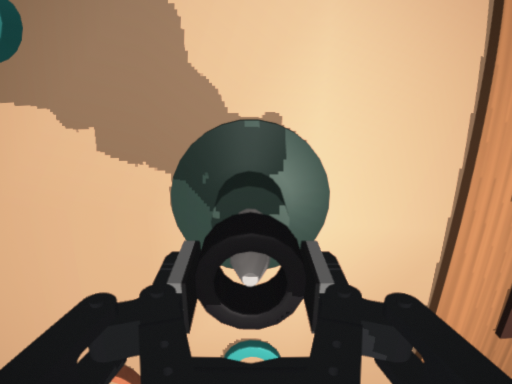

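```bash
python3 -m crank '0 0 0.012 0 0 0 1;0 0 .012 0 0 0 1;0 0 0.01 0 0 0 1;0 0 0.004 0 0 0 1;0 0 0 0 0 0 1;0 0 0 0 0 0 1'; python3 - <<'E'
from h import *
togo([.598,.004,.0728])
E
```

```text
clock: 6.38
eef_pos: [0.5996, 0.0038, 0.0778]
tool_rot: [0.688, 0.726, 0.003, -0.002]
ft_force: [0.3, -0.2, -0.7]
grip_width: 0.0458
eef [0.5996 0.0038 0.0778] shift tool axes [ 0.0003 -0.0016  0.005 ] toolx [-0.053  0.999  0.008] tooly [0.999 0.053 0.002] w 0.04577671479005338 t 6.3833
```

```bash
python3 -m crank '0 -.0015 0.003 0 0 0 1;0 0 .003 0 0 0 1;0 0 0 0 0 0 1;0 0 0 0 0 0 1'; python3 -m crank '0 0 0.002 0 0 0 1;0 0 0 0 0 0 1'
```

```text
clock: 6.72
eef_pos: [0.5991, 0.0038, 0.0731]
tool_rot: [0.688, 0.726, 0.004, -0.001]
ft_force: [0.1, -0.3, -0.2]
grip_width: 0.0458
clock: 6.88
eef_pos: [0.5995, 0.0038, 0.0715]
tool_rot: [0.688, 0.726, 0.005, -0.001]
ft_force: [0.1, -0.1, 0.0]
grip_width: 0.0455
```

```bash
python3 -m crank '0 0 0.002 0 0 0 1;0 0 0 0 0 0 1';  python3 -m crank '0 0 0.002 0 0 0 1;0 0 0 0 0 0 1'
```

```text
clock: 7.05
eef_pos: [0.6003, 0.0039, 0.0707]
tool_rot: [0.688, 0.726, 0.006, -0.0]
ft_force: [-0.2, -0.4, 0.5]
grip_width: 0.0455
clock: 7.22
eef_pos: [0.6009, 0.0039, 0.071]
tool_rot: [0.688, 0.726, 0.006, 0.001]
ft_force: [0.5, 0.8, -1.1]
grip_width: 0.0457
```

```bash
python3 -m crank '0 0 0 0 0 0 -.5;0 0 0 0 0 0 -.5;0 0 0 0 0 0 -.5;0 0 0 0 0 0 -.5;0 0 -.03 0 0 0 -.5;0 0 -.035 0 0 0 -.5;0 0 -.035 0 0 0 -.5;0 0 -.01 0 0 0 -.5;0 0 0 0 0 0 -.5'; python3 - <<'E'
from h import *
togo([.5816,-.2547,.14]); a,_=snap('scene','s2'); b,_=snap('side','d2')
a=cv2.resize(a[170:275,180:330],None,fx=3,fy=3,interpolation=2);b=cv2.resize(b[170:275,190:320],None,fx=3,fy=3,interpolation=2)
cv2.imwrite('pics/m2.png',np.hstack([a,b])[:,:,::-1])
E
```

```text
clock: 7.97
eef_pos: [0.5972, 0.003, 0.1801]
tool_rot: [0.688, 0.726, 0.003, -0.003]
ft_force: [0.6, 0.2, -1.4]
grip_width: 0.0642
eef [0.5972 0.003  0.1801] shift tool axes [-0.2568 -0.0293  0.038 ] toolx [-0.053  0.999  0.008] tooly [ 0.999  0.053 -0.   ] w 0.06415189929331856 t 7.9667
```

View pics/m2.png

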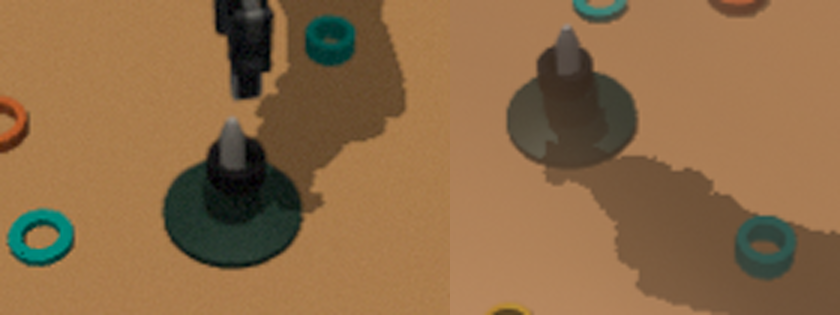

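```bash
python3 -m crank '-.035 -.004 0 0 0 0 -.3;-.035 -.004 0.005 0 0 0 -.3;-.035 -.004 .005 0 0 0 -.3;-.035 -.004 .005 0 0 0 -.3;-.035 -.004 .005 0 0 0 -.3;-.035 -.004 .005 0 0 0 -.3;-.035 -.004 .005 0 0 0 -.3;0 0 0 0 0 0 -.3;0 0 0 0 0 0 -.3;0 0 0 0 0 0 -.3'; python3 - <<'E'
from h import *
togo([.5816,-.2547,.012]); w,c=snap('wrist','w5')
E
```

```text
clock: 8.9
eef_pos: [0.5719, -0.248, 0.1213]
tool_rot: [0.686, 0.728, -0.004, -0.019]
ft_force: [-0.4, -1.0, 0.6]
grip_width: 0.0555
eef [ 0.5719 -0.248   0.1213] shift tool axes [-0.0096  0.0128  0.1088] toolx [-0.059  0.998  0.022] tooly [ 0.998  0.059 -0.032] w 0.05554813798190211 t 8.9
```

View pics/w5.png

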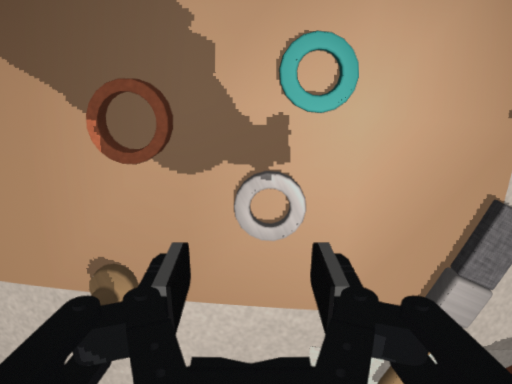

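```bash
cat >> h.py <<'E'
def level():
    r=R.from_quat(readout.get_obs()['tool_rot']); a=np.cross(r.apply([0,0,1]),[0,0,-1]); print('level turn (tool)',np.round(r.inv().apply(a),4))
E
python3 - <<'E'
from h import *
p=onz('w5',(270,205),.010); print(p); togo([p[0],p[1],.012]); level()
E
```

```text
[ 0.58266302 -0.25569491  0.01      ]
eef [ 0.5718 -0.2473  0.1212] shift tool axes [-0.0114  0.0139  0.1086] toolx [-0.06   0.998  0.022] tooly [ 0.998  0.06  -0.032] w 0.05552925628695781 t 8.95
level turn (tool) [-0.0323 -0.022   0.    ]
```

```bash
python3 -m crank '0 0 0 -.032 -.022 0 -.5;-.004 .005 .015 0 0 0 -.5;-.004 .005 .02 0 0 0 -.5;0 0 .02 0 0 0 -.5;0 0 .02 0 0 0 -.5;0 0 .01 0 0 0 -.5;0 0 0 0 0 0 -.5;0 0 0 0 0 0 -.5'; python3 - <<'E'
from h import *
togo([.5828,-.2555,.012]);level()
E
```

```text
clock: 9.62
eef_pos: [0.5854, -0.2421, 0.0336]
tool_rot: [0.679, 0.734, 0.001, 0.0]
ft_force: [-0.7, 0.1, 0.2]
grip_width: 0.0639
eef [ 0.5854 -0.2421  0.0336] shift tool axes [-0.0132 -0.0037  0.0216] toolx [-0.077  0.997  0.001] tooly [0.997 0.077 0.002] w 0.06387286754301934 t 9.6167
level turn (tool) [ 0.0018 -0.0012  0.    ]
```

```bash
python3 -m crank '-.0065 -.002 0 0 0 0 -.5;-.0065 -.002 0.004 0 0 0 -.5;0 0 .006 0 0 0 -.5;0 0 0 0 0 0 -.5;0 0 0 0 0 0 -.5'; python3 - <<'E'
from h import *
togo([.5828,-.2555,.012]);level()
E
```

```text
clock: 10.03
eef_pos: [0.5851, -0.2568, 0.0274]
tool_rot: [0.679, 0.734, 0.002, 0.004]
ft_force: [0.7, 0.5, 0.4]
grip_width: 0.064
eef [ 0.5851 -0.2568  0.0274] shift tool axes [ 0.0016 -0.0023  0.0154] toolx [-0.079  0.997 -0.002] tooly [0.997 0.079 0.008] w 0.06403974600208334 t 10.0333
level turn (tool) [ 0.0081  0.0024 -0.    ]
```

```bash
python3 -m crank '0 -.001 0.005 0.008 0 0 -.5;0 0 .004 0 0 0 -.5;0 0 0.003 0 0 0 -.5;0 0 0 0 0 0 -.5;0 0 0 0 0 0 -.5'; python3 - <<'E'
from h import *
togo([.5828,-.2555,.015]);level()
E
```

```text
clock: 10.45
eef_pos: [0.5844, -0.2578, 0.015]
tool_rot: [0.679, 0.734, -0.001, 0.001]
ft_force: [0.5, 0.7, -0.1]
grip_width: 0.0641
eef [ 0.5844 -0.2578  0.015 ] shift tool axes [ 0.0024 -0.0014 -0.    ] toolx [-0.078  0.997 -0.003] tooly [0.997 0.078 0.001] w 0.06406400311501807 t 10.45
level turn (tool) [0.0006 0.003  0.    ]
```

Close, then lift.

```bash
python3 -m crank '.002 0 0 0 0 0 1;0 0 0 0 0 0 1;0 0 0 0 0 0 1;0 0 0 0 0 0 1;0 0 0 0 0 0 1;0 0 0 0 0 0 1'; python3 - <<'E'
from h import *
togo([.5828,-.2555,.015]);level()
E
```

```text
clock: 10.95
eef_pos: [0.5845, -0.2556, 0.0156]
tool_rot: [0.679, 0.734, -0.001, 0.002]
ft_force: [1.2, -0.8, 0.6]
grip_width: 0.0507
eef [ 0.5845 -0.2556  0.0156] shift tool axes [ 0.0002 -0.0017  0.0006] toolx [-0.078  0.997 -0.004] tooly [0.997 0.078 0.001] w 0.05065149174966279 t 10.95
level turn (tool) [0.0011 0.004  0.    ]
```

```bash
python3 -m crank '0 0 -.01 0 0 0 1;0 0 -.03 0 0 0 1;0 0 -.035 0 0 0 1;0 0 -.035 0 0 0 1;0 0 -.035 0 0 0 1;.02 0 -.005 0 0 0 1;.035 0 0 0 0 0 1;.035 0 0 0 0 0 1;.035 0 0 0 0 0 1;.035 0.01 0 0 0 0 1;.035 .01 0 0 0 0 1;.03 .01 0 0 0 0 1;.01 0 0 0 0 0 1;0 0 0 0 0 0 1;0 0 0 0 0 0 1'; python3 - <<'E'
from h import *
togo([.598,0,.15]);level()
E
```

```text
clock: 12.2
eef_pos: [0.595, -0.0091, 0.1803]
tool_rot: [0.681, 0.732, 0.001, 0.002]
ft_force: [0.2, 0.1, -1.0]
grip_width: 0.0507
eef [ 0.595  -0.0091  0.1803] shift tool axes [0.0089 0.0035 0.0303] toolx [-0.073  0.997 -0.001] tooly [0.997 0.073 0.005] w 0.05071947284048155 t 12.2
level turn (tool) [0.0045 0.0006 0.    ]
```

```bash
python3 -m crank '.005 .003 .01 0 0 0 1;.004 0.001 0.01 0.004 0 0 1;0 0 .008 0 0 0 1;0 0 0 0 0 0 1;0 0 0 0 0 0 1'; python3 - <<'E'
from h import *
togo([.598,0,.15]);level(); w,c=snap('wrist','w6')
E
```

```text
clock: 12.62
eef_pos: [0.5976, -0.0046, 0.1486]
tool_rot: [0.683, 0.73, -0.001, -0.0]
ft_force: [-0.4, -0.1, -1.7]
grip_width: 0.0513
eef [ 0.5976 -0.0046  0.1486] shift tool axes [ 0.0046  0.0007 -0.0014] toolx [-0.066  0.998 -0.002] tooly [ 0.998  0.066 -0.002] w 0.051296643636649895 t 12.6167
level turn (tool) [-0.0022  0.002  -0.    ]
```

View pics/w6.png

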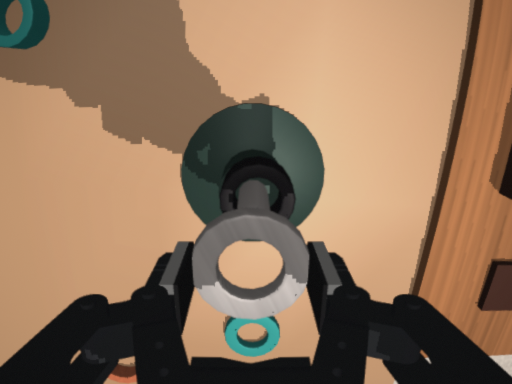

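```bash
python3 - <<'E'
from h import *
o=readout.get_obs();e=o['eef_pos']; p=onz('w6',(251,264.5),e[2]-.0056); print(p, 'shift needed world', np.array([.5983,-.0005])-p[:2]); togo([*(e[:2]+np.array([.5983,-.0005])-p[:2]),.118])
print(proj('w6',[[.5983,-.0005,.112]]))
E
```

```text
[ 0.597291   -0.00374935  0.1427553 ] shift needed world [0.001009   0.00324935]
eef [ 0.5973 -0.0048  0.1484] shift tool axes [0.0032 0.0013 0.0303] toolx [-0.066  0.998 -0.002] tooly [ 0.998  0.066 -0.003] w 0.05057700777464645 t 12.6667
[[253.45123652 228.56262671]]
```

```bash
python3 -m crank '.003 .001 .006 0 0 0 1;0 0 0.007 0 0 0 1;0 0 .005 0 0 0 1;0 0 0 0 0 0 1;0 0 0 0 0 0 1'; python3 - <<'E'
from h import *
togo([.598,-.0015,.0896]);level();
E
```

```text
clock: 13.08
eef_pos: [0.5981, -0.0031, 0.1283]
tool_rot: [0.684, 0.729, -0.002, -0.0]
ft_force: [1.3, -0.6, -1.4]
grip_width: 0.051
eef [ 0.5981 -0.0031  0.1283] shift tool axes [0.0016 0.0001 0.0387] toolx [-0.063  0.998 -0.002] tooly [ 0.998  0.063 -0.003] w 0.051032808798996805 t 13.0833
level turn (tool) [-0.0032  0.0022  0.    ]
```

```bash
python3 -m crank '.0018 0 .005 0 0 0 1;0 0 0.009 0 0 0 1;0 0 .009 0 0 0 1;0 0 0.005 0 0 0 1;0 0 0 0 0 0 1;0 0 0 0 0 0 1'; python3 - <<'E'
from h import *
togo([.598,-.0015,.0896]);level();
E
```

```text
clock: 13.58
eef_pos: [0.5978, -0.0008, 0.0973]
tool_rot: [0.684, 0.729, -0.002, -0.0]
ft_force: [-0.1, 0.4, -1.5]
grip_width: 0.0511
eef [ 0.5978 -0.0008  0.0973] shift tool axes [-0.0007  0.0002  0.0077] toolx [-0.064  0.998 -0.002] tooly [ 0.998  0.064 -0.003] w 0.05108660950695141 t 13.5833
level turn (tool) [-0.0031  0.0022 -0.    ]
```

```bash
python3 -m crank '-.0007 0 .003 0 0 0 1;0 0 0.003 0 0 0 1;0 0 0 0 0 0 1;0 0 0 0 0 0 1'; python3 -m crank '0 0 0.002 0 0 0 1;0 0 0 0 0 0 1'; python3 -m crank '0 0 0.002 0 0 0 1;0 0 0 0 0 0 1'
```

```text
clock: 13.92
eef_pos: [0.5981, -0.0016, 0.0908]
tool_rot: [0.684, 0.729, -0.002, -0.0]
ft_force: [-0.6, 0.4, -0.4]
grip_width: 0.0507
clock: 14.08
eef_pos: [0.5988, -0.0017, 0.0899]
tool_rot: [0.684, 0.729, -0.001, 0.001]
ft_force: [-0.4, -0.5, -0.6]
grip_width: 0.0507
clock: 14.25
eef_pos: [0.5995, -0.0017, 0.0901]
tool_rot: [0.684, 0.729, -0.0, 0.002]
ft_force: [-0.3, -0.0, -1.3]
grip_width: 0.0507
```

```bash
python3 -m crank '0 0 0 0 0 0 -.5;0 0 0 0 0 0 -.5;0 0 0 0 0 0 -.5;0 0 0 0 0 0 -.5;0 0 -.03 0 0 0 -.5;0 0 -.035 0 0 0 -.5;0 0 -.015 0 0 0 -.5;0.033 0 0 0 0 0 -.5;0.033 -.002 0 0 0 0 -.5;0.033 -.004 0.005 0 0 0 -.5;0.033 -.004 0.005 0 0 0 -.5;0.033 -.004 0.005 0 0 0 -.5;0.033 -.004 0.005 0 0 0 -.4;0.015 -.003 0.005 0 0 0 -.4;0 0 0 0 0 0 -.4;0 0 0 0 0 0 -.4'; python3 - <<'E'
from h import *
togo([.5888,.2297,.015]);level();w,c=snap('wrist','w7');b,_=snap('side','d3');a,_=snap('scene','s3')
a=cv2.resize(a[170:275,205:310],(384,384),interpolation=2);b=cv2.resize(b[165:270,185:290],(384,384),interpolation=2)
w=w
cv2.imwrite('pics/m3.png',cv2.resize(np.hstack([w,np.vstack([a[:192*2:1][::1][:384]])]),(800,343))[:,:,::-1]) 
E
```

```text
clock: 15.58
eef_pos: [0.5666, 0.2172, 0.1463]
tool_rot: [0.686, 0.727, 0.001, 0.003]
ft_force: [1.1, 0.0, -0.2]
grip_width: 0.0597
eef [0.5666 0.2172 0.1463] shift tool axes [0.0114 0.0222 0.1314] toolx [-0.058  0.998 -0.002] tooly [0.998 0.058 0.006] w 0.05968571744439798 t 15.5833
level turn (tool) [ 0.0057  0.0018 -0.    ]
```

View pics/m3.png

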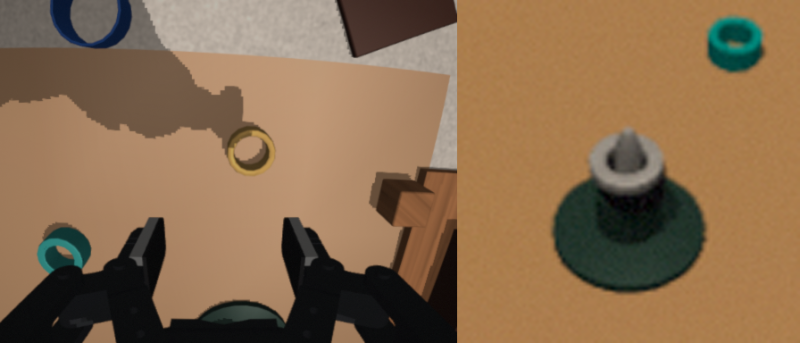

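```bash
python3 - <<'E'
from h import *
p=onz('w7',(280.8,171),.020); print(p); togo([p[0],p[1],.022])
E
```

```text
[0.58914873 0.22935812 0.02      ]
eef [0.5672 0.2154 0.1467] shift tool axes [0.0129 0.0219 0.1248] toolx [-0.055  0.999 -0.002] tooly [0.998 0.055 0.006] w 0.059948033226954245 t 15.7333
```

```bash
python3 -m crank '.006 .01 .015 0.006 0 0 -.4;.006 .011 .02 0 0 0 -.4;0 0 .02 0 0 0 -.4;0 0 .02 0 0 0 -.4;0 0 .015 0 0 0 -.4;0 0 0 0 0 0 -.4;0 0 0 0 0 0 -.4'; python3 - <<'E'
from h import *
togo([.589,.2296,.018]);level()
E
```

```text
clock: 16.32
eef_pos: [0.5961, 0.2183, 0.0588]
tool_rot: [0.694, 0.72, 0.003, 0.004]
ft_force: [0.2, 1.4, 0.7]
grip_width: 0.0598
eef [0.5961 0.2183 0.0588] shift tool axes [ 0.0116 -0.007   0.0407] toolx [-0.038  0.999 -0.001] tooly [0.999 0.038 0.01 ] w 0.05981899412225962 t 16.3167
level turn (tool) [0.01   0.0009 0.    ]
```

```bash
python3 -m crank '.006 -.0035 .005 0.005 0 0 -.4;.0055 -.0035 .005 0 0 0 -.4;0 0 .006 0 0 0 -.4;0 0 0 0 0 0 -.4;0 0 0 0 0 0 -.4'; python3 - <<'E'
from h import *
togo([.589,.2296,.018]);level()
E
```

```text
clock: 16.73
eef_pos: [0.5911, 0.2293, 0.0459]
tool_rot: [0.695, 0.719, 0.004, 0.003]
ft_force: [-0.1, -0.0, 0.8]
grip_width: 0.0596
eef [0.5911 0.2293 0.0459] shift tool axes [ 0.0003 -0.0024  0.0279] toolx [-0.034  0.999  0.001] tooly [0.999 0.034 0.011] w 0.059621541957010346 t 16.7333
level turn (tool) [ 0.0108 -0.0012  0.    ]
```

```bash
python3 -m crank '0 -.002 .008 0.01 0 0 -.4;0 0 .009 0 0 0 -.4;0 0 .008 0 0 0 -.4;0 0 0 0 0 0 -.4;0 0 0 0 0 0 -.4'; python3 - <<'E'
from h import *
togo([.589,.2296,.018]);level()
E
```

```text
clock: 17.15
eef_pos: [0.5894, 0.2301, 0.0192]
tool_rot: [0.695, 0.719, 0.001, -0.0]
ft_force: [0.8, 0.3, 0.4]
grip_width: 0.0599
eef [0.5894 0.2301 0.0192] shift tool axes [-0.0004 -0.0004  0.0012] toolx [-0.035  0.999  0.002] tooly [0.999 0.035 0.002] w 0.059893378405870105 t 17.15
level turn (tool) [ 0.0017 -0.0017 -0.    ]
```

Grip, lift, and carry to the spindle.

```bash
python3 -m crank '0 0 0 0 0 0 1;0 0 0 0 0 0 1;0 0 0 0 0 0 1;0 0 0 0 0 0 1;0 0 0 0 0 0 1;0 0 0 0 0 0 1'; python3 -m crank '0 0 -.01 0 0 0 1;0 0 -.03 0 0 0 1;0 0 -.035 0 0 0 1;0 0 -.035 0 0 0 1;0 0 -.03 0 0 0 1;-.02 0 0 0 0 0 1;-.033 0 0 0 0 0 1;-.033 0 0 0 0 0 1;-.033 0 0 0 0 0 1;-.033 0.003 0 0 0 0 1;-.033 0.003 0 0 0 0 1;-.025 0.003 0 0 0 0 1;0 0 0 0 0 0 1;0 0 0 0 0 0 1';python3 - <<'E'
from h import *
togo([.598,0,.145]);level()
E
```

```text
clock: 17.65
eef_pos: [0.5897, 0.2299, 0.0195]
tool_rot: [0.695, 0.719, 0.001, 0.0]
ft_force: [0.5, 0.5, -1.2]
grip_width: 0.0392
clock: 18.82
eef_pos: [0.607, 0.0132, 0.1773]
tool_rot: [0.693, 0.721, 0.004, 0.003]
ft_force: [-0.4, 0.1, -1.3]
grip_width: 0.0393
eef [0.607  0.0132 0.1773] shift tool axes [-0.0128 -0.0099  0.0321] toolx [-0.041  0.999  0.001] tooly [0.999 0.041 0.011] w 0.03927273761224982 t 18.8167
level turn (tool) [ 0.011  -0.0014 -0.    ]
```

```bash
python3 -m crank '-.007 -.005 .006 0.011 0 0 1;-.006 -.004 .007 0 0 0 1;0 0 .007 0 0 0 1;0 0 0 0 0 0 1;0 0 0 0 0 0 1';python3 - <<'E'
from h import *
togo([.5983,-.0005,.145]);level();w,c=snap('wrist','w8')
E
```

```text
clock: 19.23
eef_pos: [0.5968, 0.0013, 0.1558]
tool_rot: [0.691, 0.722, 0.0, -0.001]
ft_force: [-0.2, 0.2, -1.4]
grip_width: 0.0396
eef [0.5968 0.0013 0.1558] shift tool axes [-0.0019  0.0014  0.0108] toolx [-0.044  0.999  0.002] tooly [ 0.999  0.044 -0.001] w 0.039606223426237874 t 19.2333
level turn (tool) [-0.0014 -0.0022  0.    ]
```

View pics/w8.png

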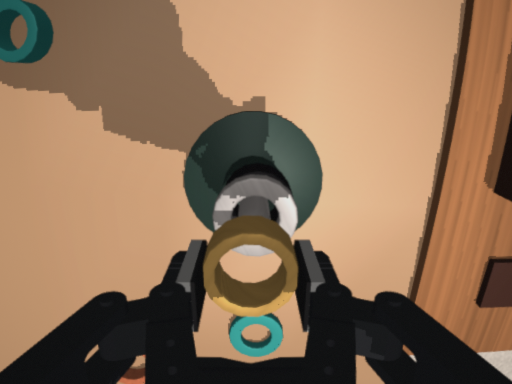

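```bash
python3 - <<'E'
from h import *
o=readout.get_obs();r=R.from_quat(o['tool_rot']).as_matrix();e=o['eef_pos']; t=np.linspace(0,6.28,60)
for dx in (0,-.003):
  for dz,rad in((-.0005,.021),(-.0005,.015),(.0195,.021)):
    q=proj('w8',e+np.stack([dx+rad*np.cos(t),rad*np.sin(t),0*t+dz],1)@r.T); print(dx,dz,rad,np.round([q[:,0].min(),q[:,0].max(),q[:,1].min(),q[:,1].max()]))
E
```

```text
0 -0.0005 0.021 [201. 301. 228. 314.]
0 -0.0005 0.015 [216. 287. 242. 303.]
0 0.0195 0.021 [207. 295. 210. 288.]
-0.003 -0.0005 0.021 [202. 300. 235. 319.]
-0.003 -0.0005 0.015 [216. 286. 248. 308.]
-0.003 0.0195 0.021 [207. 295. 216. 293.]
```

```bash
python3 -m crank '-.001 .0014 .006 0 0 0 1;0 0 0.008 0 0 0 1;0 0 .008 0 0 0 1;0 0 0 0 0 0 1;0 0 0 0 0 0 1';python3 - <<'E'
from h import *
togo([.598,.0005,.1035]);level()
E
```

```text
clock: 19.7
eef_pos: [0.5984, 0.0028, 0.1309]
tool_rot: [0.69, 0.724, 0.0, -0.002]
ft_force: [0.0, -0.2, -1.3]
grip_width: 0.0392
eef [0.5984 0.0028 0.1309] shift tool axes [-0.0023 -0.0004  0.0274] toolx [-0.048  0.999  0.003] tooly [ 0.999  0.048 -0.002] w 0.03921799875909108 t 19.7
level turn (tool) [-0.0023 -0.0026  0.    ]
```

```bash
python3 -m crank '-.0025 0 .003 0 0 0 1;0 0 0.006 0 0 0 1;0 0 .006 0 0 0 1;0 0 .005 0 0 0 1;0 0 0 0 0 0 1;0 0 0 0 0 0 1';python3 - <<'E'
from h import *
togo([.598,.0005,.1035]);level()
E
```

```text
clock: 20.2
eef_pos: [0.5984, -0.0001, 0.1084]
tool_rot: [0.69, 0.724, -0.0, -0.002]
ft_force: [0.4, 0.3, -1.5]
grip_width: 0.0391
eef [ 5.984e-01 -1.000e-04  1.084e-01] shift tool axes [ 0.0006 -0.0004  0.0049] toolx [-0.047  0.999  0.003] tooly [ 0.999  0.047 -0.003] w 0.0390930911760084 t 20.2
level turn (tool) [-0.0026 -0.0027 -0.    ]
```

```bash
python3 -m crank '0 0 .0025 0 0 0 1;0 0 0.002 0 0 0 1;0 0 0 0 0 0 1'; python3 -m crank '0 0 0.002 0 0 0 1;0 0 0 0 0 0 1'; python3 -m crank '0 0 0.0015 0 0 0 1;0 0 0 0 0 0 1'
```

```text
clock: 20.45
eef_pos: [0.5986, -0.0002, 0.1037]
tool_rot: [0.69, 0.724, 0.0, -0.002]
ft_force: [-0.7, 0.7, -1.1]
grip_width: 0.0392
clock: 20.62
eef_pos: [0.5992, -0.0001, 0.1034]
tool_rot: [0.69, 0.724, 0.001, -0.001]
ft_force: [0.3, -0.2, -0.5]
grip_width: 0.0393
clock: 20.78
eef_pos: [0.6, -0.0001, 0.1031]
tool_rot: [0.69, 0.724, 0.002, -0.0]
ft_force: [0.1, -0.3, -1.1]
grip_width: 0.0392
```

Seated at the expected 0.1035. Release and back off.

```bash
python3 -m crank '0 0 0 0 0 0 -.5;0 0 0 0 0 0 -.5;0 0 0 0 0 0 -.5;0 0 0 0 0 0 -.5;0 0 -.03 0 0 0 -.5;0 0 -.035 0 0 0 -.5;0 0 -.035 0 0 0 -.5;0.02 -.03 -.01 0 0 0 -.5;0.02 -.03 0 0 0 0 -.5;0.02 -.03 0 0 0 0 -.5;0 -.03 0 0 0 0 -.5;0 0 0 0 0 0 -.5;0 0 0 0 0 0 -.5;0 0 0 0 0 0 -.5'; python3 - <<'E'
from h import *
b,_=snap('side','d4');a,_=snap('scene','s4')
a=cv2.resize(a[185:265,215:295],(400,400),interpolation=2);b=cv2.resize(b[165:245,190:270],(400,400),interpolation=2)
cv2.imwrite('pics/m4.png',np.hstack([a,b])[:,:,::-1]) 
E
```

```text
clock: 21.95
eef_pos: [0.4733, 0.0557, 0.2159]
tool_rot: [0.691, 0.723, 0.002, -0.0]
ft_force: [-0.1, -0.7, 0.2]
grip_width: 0.0637
```

View pics/m4.png

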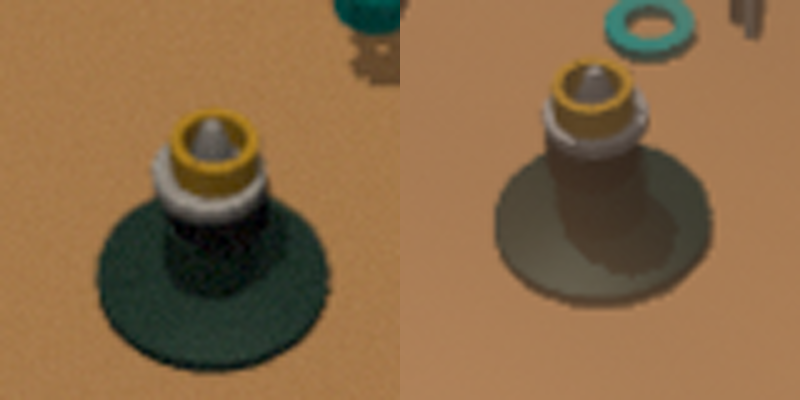

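Both views show the spacer, washer and bushing stacked flat around the spindle (scene crop about (213,150), side crop about (593,100)), with the gripper clear.

```bash
python3 -c "from workcell import order; print(order.job_done())"
```

```text
the job is handed in; nothing more can be done
None
```

The spacer, washer and bushing are on the spindle in that order, and I handed the job in at about 22 s on the robot's clock, against the 64 s limit.

- **Final look:** after release, the scene and side views both show the three rings flat and stacked, with the gripper clear of them. I did not look again during the second after handing in.
- **Seating heights:** the washer and bushing stopped within about 0.5 mm of the heights I expected. The spacer stopped about 2 mm lower than I worked out, which is within my grasp and calibration error, and the picture showed it flat on the hub.
- **Checks that disagreed:**
  - The force readings stayed near zero even when a part was down, so I judged contact by the arm no longer descending.
  - The reported finger opening was about 3 mm less than each part's diameter in all three grips.
  - Moves often landed several millimetres off, so I corrected the position before each grasp and placement.

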